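Turn the snail carousel back one notch

TASK

The snail inspection carousel has been turned one place too far. With a fingertip, lift its ratchet pawl and lay it right back, push the wheel backward by one notch (clockwise seen from above, the way the pawl blocks), then tip the pawl over again so that it drops fully into the new notch and locks the wheel. Only push, without force: pick nothing up, never run the wheel forward or more than a notch and a half back, and leave the jar, pot and tub where they stand.

Things in the scene. Friction and masses are not known exactly. Their poses are not given: they have to be found in the camera images.
- station: Grey metal base of the carousel, fixed to the table: plate 250 (x) by 325 mm (y), 10 mm thick, reaching from y = -200 to +125 mm. Its origin is on the table, on the wheel's axis; z up. On its -y side, 130 mm from the axis, stands the pawl's hinge bracket, 30 by 30 mm, top 60 mm above the table
- hub (a point): Centre of the wheel's top face, on its vertical axis, 30 mm above the table; turns with the wheel. White disc, 220 mm in diameter. Eight saw teeth 45 degrees apart rise 12 mm above the face at 86 to 109 mm radius, with flat notches 29 mm wide between them. Hub cap 28 mm wide, 5 mm high; between the pins four flat dishes with tiny shells, 6 mm high at most
- wheel (a joint): Wheel angle, rad; grows counter-clockwise seen from above (forward), falls as it turns backward. 0: pawl's nose centred in the starting notch; -0.785: centred in the next notch back. The lowered pawl leaves 0.09 rad of play either side, blocks backward turning and rides up the slopes if turned forward. Friction 0.08 N m (1.5 N at a pin): it stays where left
- pin0 (a point): Upright round steel pin on the wheel, 10 mm in diameter, 28 mm high, standing 58 mm from the wheel's axis; the point is on the pin's axis half-way up, 44 mm above the table (pin top at 58 mm). At wheel angle 0 this pin stands in the station's +x +y quarter (45 degrees from +x towards +y)
- pin1 (a point): The same kind of pin, 90 degrees counter-clockwise from pin0 (station's -x +y quarter)
- pin2 (a point): The same kind of pin, 180 degrees from pin0 (-x -y quarter)
- pin3 (a point): The same kind of pin, 270 degrees counter-clockwise from pin0 (+x -y quarter)
- pawl (a joint): Angle of the dark steel drop pawl about its level hinge (along the station's x), rad. 0: down, nose in a notch; grows as its nose is lifted and its thumb lever swings outward, away from the wheel; 1.15: laid back on its stop, where its own weight keeps it. Its dead point is near 0.86 rad: it falls either way from there. About 0.05 N m moves it (under 2 N at the thumb bar)
- pawl_hinge (a point): Middle of the pawl's hinge pin, 130 mm from the wheel's axis towards the station's -y, 50 mm above the table
- jar_mid (a point): Middle (half-way up) of a closed specimen jar, 56 mm in diameter and 75 mm high, standing loose on the table; leave alone
- pot_mid (a point): Middle (half-way up) of an open white pot, 60 mm in diameter and 60 mm high, standing loose on the table; leave alone
- tub_mid (a point): Middle (half-way up) of an open clear tub, 100 by 140 mm and 55 mm high, standing loose on the table; leave alone
- pawl_thumb (a point): Centre of the thumb bar, a round bar 12 mm thick and 24 mm long (level, along the hinge) on top of the pawl's upright lever (14 by 6 mm). Pawl down: 42 mm inward of the hinge, 75 mm above it (125 mm above the table); laid back: 51 mm outward, 69 mm above it. The pawl's arm, 14 mm wide, reaches 50 mm inward; its nose, 12 mm wide, hangs 27 to 43 mm from the hinge

How it is judged:
By the outcome, as a careful person would: the job done as asked, in the order asked, and still so for the second after the job is handed in, with the robot touching nothing.
It also fails if it takes over 61 s, if anything falls off the work surface, if the arm or the gripper's body presses on something with over 40 N, if the wrist force passes 120 N, or if a joint passes its speed limit or range.

ROBOT

A 6-joint arm with a two-finger parallel gripper is mounted at the origin on the work surface. World frame = base frame: x ahead of the robot, y to its left, z up, the work surface at z = 0. Lengths are in m, angles in rad, forces in N, time in s.
With the tool pointing down it reaches from about 0.275 to 0.825 m from the base axis. Payload 4.9 kg.
Tool frame: the origin (TCP) lies midway between the tips of the shut fingers; the grasp point (between the pads) lies 19 mm behind it; z points along the fingers, y is the line along which they close (so a half turn about z gives the same grasp; the last joint's range is limited). The gripper opens to 85 mm and grips with 20 to 120 N. Pads are 22 mm wide; open, the fingers measure 114 mm over their backs; the gripper's body (76 mm by 85 mm) begins 54 mm behind the grasp point. The pads swing forward as they close: fully open they stand 13 mm farther back than shut.
Start: joints at [1.141, 0.326, -0.193, 1.052, 0, 1.437], TCP at [0.16, 0.526, 0.207] pointing down, gripper open.
Joint ranges: [-2.65, 2.65], [-0.97, 1.79], [-1.3, 1.35], [-1.93, 2.1], [-1.47, 1.37], [-3.14, 3.14]. Speed limits (rad/s): [2.57, 2.57, 3.14, 3.14, 3.14, 3.14].

INTERFACE

Orientations are given as a rotation vector (axis times angle).
In Python, from plant import status, snapshot, job gives the robot as it stands.
- The arm moves only by the tool servo_tool, never from a script. Its argument "moves" is a list of rows, each an object with "twist": the turn, a rotation vector about the tool's x, y, z in rad, a list of three; "travel": the shift along the tool's x, y, z in m, a list of three; "grip": the finger opening in m, from 0 to 0.0854. A call has 1 to 10 rows; each row is the pose to reach, as a shift and turn from the pose commanded when the call began, along the tool's axes at that moment; what a row does not reach only later rows make up. A row lasts 1/10 s, in which the tool goes at most 50 mm and 8.59 degrees, less where a joint would pass 70% of its speed; a pose out of reach is approached as far as the arm can. A call with a gripper value outside its range is refused whole. The fingers move at their own pace and stop on an object; "force" is the grip in N (left out, the last holds). Time passes only in rows, so rows that repeat a pose let the fingers close. It gives the time, the measured TCP pose, the force, the opening and the grip force at its end, in the units of the state.
- status.state(): the state, without advancing time (a new reading comes with each control period).
- snapshot(name): name is "scene" or "top"; returns a dict with "image" (384x512x3 uint8, red, green, blue), "fx", "fy", "cx", "cy" (pixels), "extrinsics" (4x4, takes a point from camera to world coordinates). Camera axes: x right, y down, z forward; pixel columns grow to the right and rows downward; lengths in m; the calibration is good to about 2 mm. A picture is of the moment at which its call begins. There is no depth.
- job.hand_in(): hands the job in; it is judged then, once.
The state is a dict: "time_s": time; "joints": joint angles; "joint_vel": joint speeds; "tau": joint torques, N m; "tcp_pos": TCP position; "ee_rot": TCP orientation; "ft_force": force on the tool from outside, world axes, zero at the start; "ft_torque": the same for the moment, N m; "opening": finger opening in m; "gripper_force": force on a finger pad.
Only numpy, scipy, OpenCV 4.12 (cv2) and the standard library are available. Lean on these libraries where they do the work, as an engineer would, in place of code of your own. Each camera call takes 0.05 s, during which the arm holds its last target. There are 200 camera calls.

## Working session

There is one attempt and no reset: what is moved stays moved. The work goes in short steps, Python scripts to look and compute and a tool call to move; the robot and the scene stay as the last step left them, time stands still between calls to the robot, and variables do not carry over. Pictures are saved under pics/ and viewed, at most 10 in all, crops included, and the job is handed in when it is done.

Besides the shell and the picture viewer there is one more tool, called in YAML: its name, and indented under it one key for each argument. servo_tool: Moves the arm, as the interface text tells. Its arguments: {"type":"object","properties":{"moves":{"type":"array"},"force":{"type":"number"}},"required":["moves"]}

```bash
mkdir -p pics; ls
python3 - <<'E'
from plant import status,snapshot
import cv2,numpy as np
s=status.state(); print(s)
for n in("scene","top"):
    d=snapshot(n); print(n,d["fx"],d["fy"],d["cx"],d["cy"],np.round(d["extrinsics"],4).tolist())
    cv2.imwrite(f"pics/{n}0.png",cv2.resize(d["image"][:,:,::-1],(768,576),interpolation=cv2.INTER_CUBIC))
    np.savez(f"{n}0.npz",**d)
E
```

```text
pics
{'time_s': 0.0, 'joints': array([ 1.14077974e+00,  3.26963003e-01, -1.93597354e-01,  1.05199929e+00,
        3.21307698e-05,  1.43658987e+00]), 'joint_vel': array([-0.00158256, -0.00091922, -0.00093447, -0.00107414, -0.00197079,
       -0.00081948]), 'tau': array([ 6.51376740e-04, -4.43391037e+01,  2.62442511e+01,  1.54743169e-02,
       -1.73475123e-04,  3.78763431e-06]), 'tcp_pos': array([0.16004985, 0.52553774, 0.20608635]), 'ee_rot': array([-4.62888184e-01, -3.10677550e+00,  2.64583905e-03]), 'ft_force': array([-0.45120367, -0.09360742, -0.50129252]), 'ft_torque': array([ 0.06890367, -0.03963363, -0.00581378]), 'gripper_force': 0.0, 'opening': 0.08531409508528617}
scene 466.6163791421179 466.6163791421179 251.79418032420085 195.09694116815018 [[-0.8765, 0.3793, -0.2965, 0.9276], [0.4814, 0.686, -0.5456, 0.7101], [-0.0035, -0.621, -0.7838, 1.0339], [0.0, 0.0, 0.0, 1.0]]
top 352.3410089320064 352.3410089320064 255.2584167636558 195.2783732689017 [[-0.0184, -0.9963, 0.0834, 0.4959], [-0.9998, 0.0183, -0.0019, 0.0722], [0.0004, -0.0834, -0.9965, 1.0201], [0.0, 0.0, 0.0, 1.0]]
```

View pics/scene0.png

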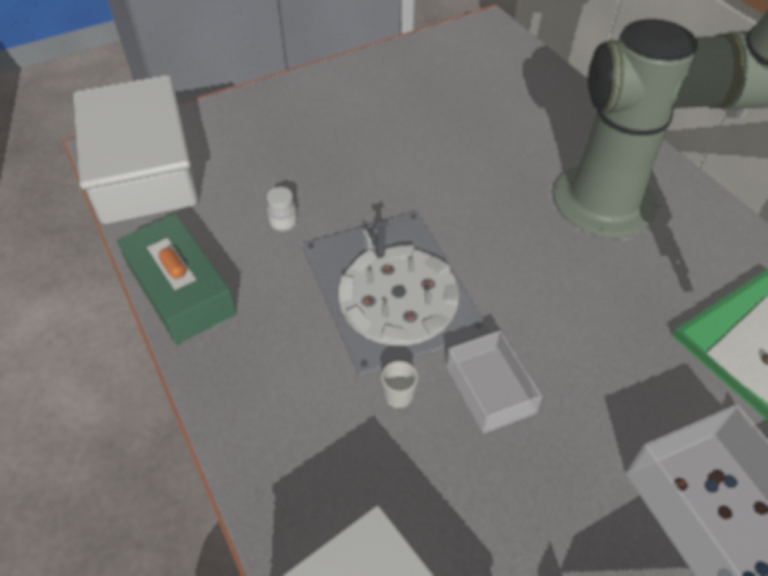

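View pics/top0.png

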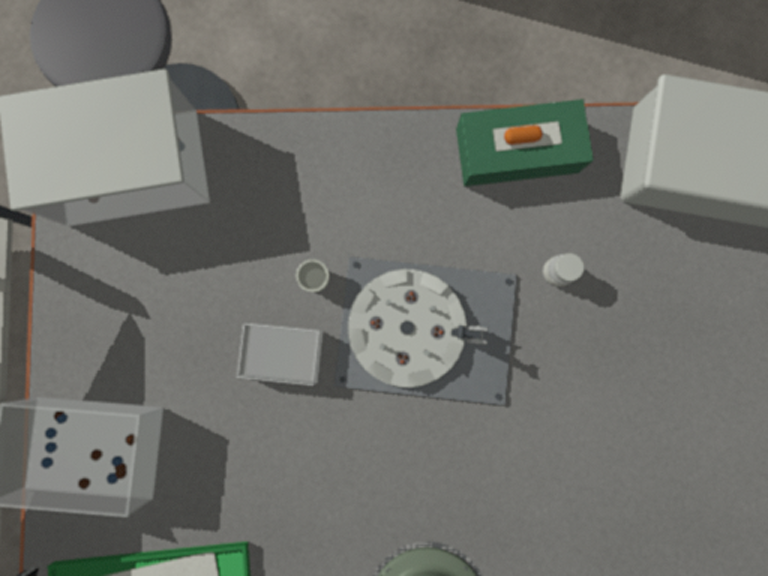

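The top view shows the hub cap at about (407,327), plate screws at (356,265), (509,282), (498,397) and (343,379), and the pawl thumb near (480,328) in the 768-px picture. So station −y points right in the image, roughly world −y. The jar, pot and tub stand at (565,270), (312,275) and (280,354). Next I'll measure these.

```bash
cat > h.py <<'E'
import numpy as np,cv2
def ray(d,u,v):
    E=d["extrinsics"]; r=E[:3,:3]@np.array([(u-d["cx"])/d["fx"],(v-d["cy"])/d["fy"],1]); return E[:3,3],r
def onz(d,u,v,z):
    o,r=ray(d,u,v); return o+r*(z-o[2])/r[2]
def proj(d,p):
    E=d["extrinsics"]; c=E[:3,:3].T@(np.asarray(p)-E[:3,3]); return np.array([d["fx"]*c[0]/c[2]+d["cx"],d["fy"]*c[1]/c[2]+d["cy"]])
def big(d,x0,y0,x1,y1,k):
    return cv2.resize(np.ascontiguousarray(d["image"][y0:y1,x0:x1,::-1]),None,fx=k,fy=k,interpolation=cv2.INTER_CUBIC)
E
python3 - <<'E'
from h import *
t=dict(np.load("top0.npz"));s=dict(np.load("scene0.npz"))
q=lambda u,v:((u+.5)/1.5-.5,(v+.5)/1.5-.5)
for a in[(356,265),(509,282),(498,397),(343,379)]: print(onz(t,*q(*a),.01)[:2].round(4))
# white disc mask
for d,c,n in((t,q(407,327),'t'),(s,q(398,292),'s')):
    g=d["image"].min(2); x,y=int(c[0]),int(c[1]); m=np.zeros_like(g); m[y-48:y+48,x-48:x+48]=(g[y-48:y+48,x-48:x+48]>125)*255
    m=cv2.morphologyEx(m,cv2.MORPH_OPEN,np.ones((3,3)))
    cs,_=cv2.findContours(m,0,2); k=cv2.convexHull(max(cs,key=cv2.contourArea)); e=cv2.fitEllipse(k); print(n,e,onz(d,*e[0],.03 if n=='s' else .034).round(4))
print('hubpix',onz(t,*q(407,327),.035)[:2].round(4),onz(s,*q(398,291),.035)[:2].round(4))
cv2.imwrite("pics/c1.png",np.hstack([cv2.resize(big(t,222,165,352,285,6)[:,:],(390,360)),np.zeros((360,5,3),np.uint8),cv2.resize(big(s,195,125,325,245,6),(390,360))]))
E
```

```text
[0.6359 0.1215]
[ 0.5975 -0.172 ]
[ 0.3799 -0.1429]
[0.4189 0.1492]
t ((270.59625244140625, 218.0110321044922), (78.34803009033203, 78.88748168945312), 5.712400436401367) [0.5139 0.0286 0.034 ]
s ((264.2333984375, 194.3623809814453), (72.42839813232422, 83.17657470703125), 108.72309875488281) [0.5167 0.0255 0.03  ]
hubpix [0.5144 0.0271] [0.5156 0.0286]
```

View pics/c1.png

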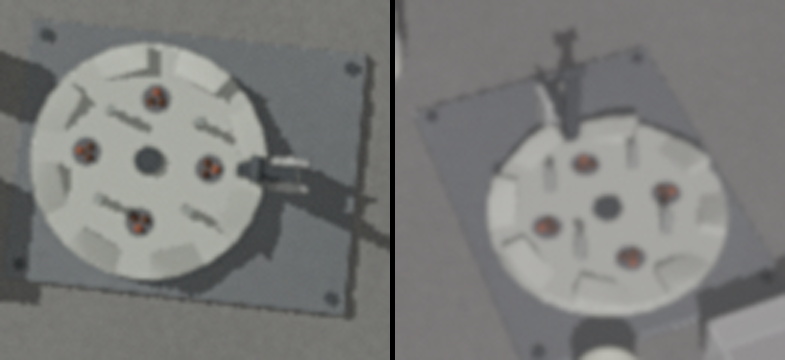

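Run:
```python
from h import *
from scipy.spatial.transform import Rotation as R
from plant import status
t=dict(np.load("top0.npz"));s=dict(np.load("scene0.npz"))
H=np.array([.5145,.027,0]);y=-.13;X=np.array([np.cos(y),np.sin(y),0]);Y=np.array([-np.sin(y),np.cos(y),0])
P={'thumb':H-Y*.088+[0,0,.125],'hinge':H-Y*.13+[0,0,.05],'tcp':np.array([.16,.526,.206]),'hand':np.array([.16,.526,.35])}
for i in range(4):
    a=np.pi/4+i*np.pi/2;P[f'pintop{i}']=H+.058*(np.cos(a)*X+np.sin(a)*Y)+[0,0,.058]
for k,p in P.items():
    a=proj(t,p);b=proj(s,p);print(k,p.round(3),'top',a.round(1),((a-[222,165])*3).round(),'scene',b.round(1),((b-[195,125])*3).round())
S=status.state();M=R.from_rotvec(S['ee_rot']).as_matrix();print(M.round(3))
tw=R.from_matrix(M.T@np.c_[-X,Y,[0,0,-1]]).as_rotvec();print(tw.round(4))
for nme,tgt in(('thumb in',H-Y*.055+[0,0,.2]),):
    print(nme,(M.T@(tgt-S['tcp_pos'])).round(4))
for u,v in((565,270),(312,275),(280,354)): print(onz(t,u/1.5,v/1.5,.05).round(3))
```

```text
thumb [ 0.503 -0.06   0.125] top [307.3 221. ] [256. 168.] scene [253.4 148.7] [175.  71.]
hinge [ 0.498 -0.102  0.05 ] top [318.5 223. ] [290. 174.] scene [248.1 157.2] [159.  96.]
tcp [0.16  0.526 0.206] top [ 53.6 380.3] [-505.  646.] scene [532.2 241.3] [1012.  349.]
hand [0.16  0.526 0.35 ] top [  8.3 415.3] [-641.  751.] scene [568.6 199. ] [1121.  222.]
pintop0 [0.56  0.062 0.058] top [258.3 201. ] [109. 108.] scene [256.9 203.6] [186. 236.]
pintop1 [0.479 0.073 0.058] top [254.9 231. ] [ 99. 198.] scene [285.4 194.7] [271. 209.]
pintop2 [ 0.469 -0.008  0.058] top [285.  234.3] [189. 208.] scene [273.4 173.1] [235. 144.]
pintop3 [ 0.55  -0.019  0.058] top [288.1 204.4] [198. 118.] scene [245.8 181.4] [152. 169.]
[[-0.957  0.292 -0.001]
 [ 0.292  0.957 -0.001]
 [ 0.    -0.002 -1.   ]]
[-0.0015 -0.0003 -0.1658]
thumb in [-0.4934 -0.4279  0.0067]
[ 0.613 -0.267  0.05 ]
[0.613 0.201 0.05 ]
[0.469 0.26  0.05 ]
```

servo_tool:
  moves:
    - {"twist": [0, 0, 0], "travel": [0, 0, -0.045], "grip": 0}
    - {"twist": [0, 0, -0.08], "travel": [-0.035, -0.03, -0.045], "grip": 0}
    - {"twist": [0, 0, -0.166], "travel": [-0.07, -0.06, -0.045], "grip": 0}
    - {"twist": [0, 0, -0.166], "travel": [-0.107, -0.093, -0.045], "grip": 0}
    - {"twist": [0, 0, -0.166], "travel": [-0.144, -0.125, -0.045], "grip": 0}
    - {"twist": [0, 0, -0.166], "travel": [-0.181, -0.157, -0.045], "grip": 0}
    - {"twist": [0, 0, -0.166], "travel": [-0.218, -0.19, -0.045], "grip": 0}
    - {"twist": [0, 0, -0.166], "travel": [-0.255, -0.222, -0.045], "grip": 0}
    - {"twist": [0, 0, -0.166], "travel": [-0.292, -0.254, -0.045], "grip": 0}
    - {"twist": [0, 0, -0.166], "travel": [-0.329, -0.286, -0.045], "grip": 0}

```text
time_s: 1.1
tcp_pos: [0.3921, 0.1548, 0.2518]
ee_rot: [0.204, 3.135, 0.0]
ft_force: [0.3, 0.3, -0.5]
opening: -0.0001
gripper_force: 0.0
```

```bash
cat >> h.py <<'E'
from scipy.spatial.transform import Rotation as R
H=np.array([.5145,.027,0]);yw=-.13;X=np.array([np.cos(yw),np.sin(yw),0]);Y=np.array([-np.sin(yw),np.cos(yw),0])
def st(*tg):
    from plant import status
    S=status.state();M=R.from_rotvec(S['ee_rot']).as_matrix();p=S['tcp_pos']
    print('t',round(S['time_s'],2),'station xyz mm',(1e3*np.array([(p-H)@X,(p-H)@Y,p[2]])).round(1),'yaw err',R.from_matrix(M.T@np.c_[-X,Y,[0,0,-1]]).as_rotvec().round(4),'F',(S['ft_force']@np.c_[X,Y,[0,0,1]]).round(2),'open',round(S['opening'],4))
    for x,y,z in tg: print('go',(x,y,z),(M.T@(H+X*x+Y*y+[0,0,z]-p)).round(4))
E
python3 -c "
from h import *
st((0,-.055,.2),(0,-.055,.115))"
```

```text
t 1.1 station xyz mm [-137.9  110.8  251.8] yaw err [ 0.0002 -0.      0.0002] F [ 0.3   0.3  -0.46] open -0.0001
go (0, -0.055, 0.2) [-0.1379 -0.1659  0.0518]
go (0, -0.055, 0.115) [-0.1379 -0.1659  0.1368]
```

servo_tool:
  moves:
    - {"twist": [0, 0, 0], "travel": [-0.03, -0.035, 0.0], "grip": 0}
    - {"twist": [0, 0, 0], "travel": [-0.06, -0.07, 0.01], "grip": 0}
    - {"twist": [0, 0, 0], "travel": [-0.09, -0.105, 0.03], "grip": 0}
    - {"twist": [0, 0, 0], "travel": [-0.12, -0.14, 0.05], "grip": 0}
    - {"twist": [0, 0, 0], "travel": [-0.138, -0.161, 0.075], "grip": 0}
    - {"twist": [0, 0, 0], "travel": [-0.138, -0.161, 0.095], "grip": 0}
    - {"twist": [0, 0, 0], "travel": [-0.138, -0.161, 0.095], "grip": 0}
    - {"twist": [0, 0, 0], "travel": [-0.138, -0.161, 0.095], "grip": 0}

```text
time_s: 1.9
tcp_pos: [0.5069, -0.0206, 0.1567]
ee_rot: [-0.203, -3.133, -0.001]
ft_force: [0.7, -0.6, 0.7]
opening: 0.0006
gripper_force: 0.0
```

```bash
python3 -c "
from h import *
from plant import snapshot
st()
d=snapshot('scene');t=snapshot('top')
cv2.imwrite('pics/c2.png',np.hstack([big(d,190,60,320,220,3),big(t,222,140,352,300,3)]))"
```

```text
t 1.9 station xyz mm [ -1.3 -48.2 156.7] yaw err [ 0.0002 -0.0018  0.0004] F [ 0.73 -0.56  0.74] open 0.0006
```

View pics/c2.png

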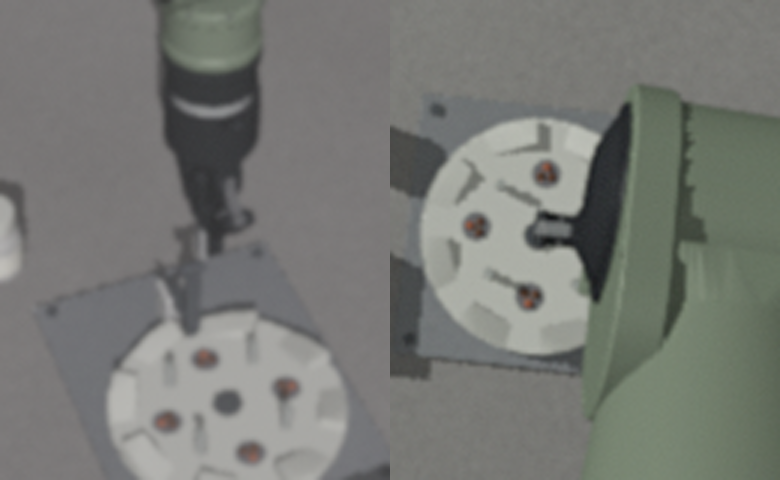

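The scene view shows the closed fingertip at about (210,250), just inward of and above the thumb bar at about (188,238). I'll lower it and push outward.

servo_tool:
  moves:
    - {"twist": [0, 0, 0], "travel": [0, 0, 0.02], "grip": 0}
    - {"twist": [0, 0, 0], "travel": [0, 0, 0.042], "grip": 0}
    - {"twist": [0, 0, 0], "travel": [0, -0.012, 0.042], "grip": 0}
    - {"twist": [0, 0, 0], "travel": [0, -0.024, 0.042], "grip": 0}
    - {"twist": [0, 0, 0], "travel": [0, -0.036, 0.042], "grip": 0}
    - {"twist": [0, 0, 0], "travel": [0, -0.048, 0.042], "grip": 0}
    - {"twist": [0, 0, 0], "travel": [0, -0.06, 0.042], "grip": 0}
    - {"twist": [0, 0, 0], "travel": [0, -0.07, 0.042], "grip": 0}

```text
time_s: 2.8
tcp_pos: [0.4987, -0.0918, 0.1154]
ee_rot: [0.205, 3.134, -0.001]
ft_force: [0.4, -0.7, -0.0]
opening: -0.0004
gripper_force: 0.0
```

```bash
python3 -c "
from h import *
st()"
```

```text
t 2.8 station xyz mm [  -0.2 -119.8  115.4] yaw err [-0.0003  0.0009 -0.0007] F [ 0.52 -0.66 -0.03] open -0.0004
```

servo_tool:
  moves:
    - {"twist": [0, 0, 0], "travel": [0, -0.01, 0], "grip": 0}
    - {"twist": [0, 0, 0], "travel": [0, -0.018, 0], "grip": 0}
    - {"twist": [0, 0, 0], "travel": [0, -0.026, 0], "grip": 0}
    - {"twist": [0, 0, 0], "travel": [0, -0.032, 0], "grip": 0}
    - {"twist": [0, 0, 0], "travel": [0, -0.036, 0], "grip": 0}
    - {"twist": [0, 0, 0], "travel": [0, -0.036, 0], "grip": 0}
    - {"twist": [0, 0, 0], "travel": [0, -0.01, 0], "grip": 0}
    - {"twist": [0, 0, 0], "travel": [0, 0.03, 0], "grip": 0}
    - {"twist": [0, 0, 0], "travel": [0, 0.07, 0], "grip": 0}
    - {"twist": [0, 0, 0], "travel": [0, 0.11, -0.01], "grip": 0}

```text
time_s: 3.8
tcp_pos: [0.5118, 0.0206, 0.124]
ee_rot: [-0.204, -3.133, -0.0]
ft_force: [0.0, -0.2, 1.0]
opening: -0.0002
gripper_force: 0.0
```

```bash
python3 -c "
from h import *
from plant import snapshot
st((.031,.070,.105))
d=snapshot('scene')
a=proj(d,H-Y*.181+[0,0,.119]);print(a,(a-[190,60])*3)
cv2.imwrite('pics/c3.png',big(d,190,60,320,240,3))"
```

```text
t 3.8 station xyz mm [ -1.9  -6.7 124. ] yaw err [ 0.0002 -0.0023 -0.    ] F [ 0.05 -0.19  0.97] open -0.0002
go (0.031, 0.07, 0.105) [-0.0329  0.0767  0.0189]
[241.39901429 128.09635781] [154.19704287 204.28907343]
```

View pics/c3.png

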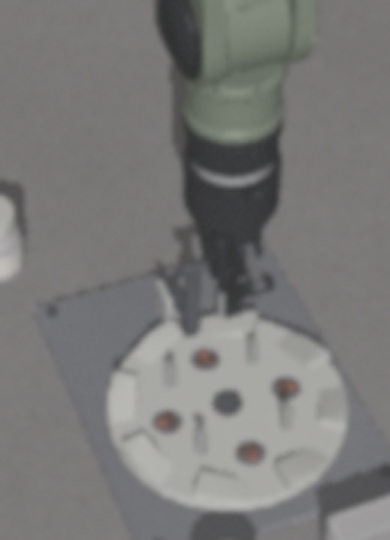

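```bash
python3 -c "
from h import *
from plant import snapshot
s0=dict(np.load('scene0.npz'));d=snapshot('scene')
def b(d):return big(d,225,105,285,185,6)
cv2.imwrite('pics/c4.png',np.hstack([b(s0),b(d)]))
for n,p in dict(down=H-Y*.088+[0,0,.125],back=H-Y*.181+[0,0,.119],hinge=H-Y*.13+[0,0,.05],brk=H-Y*.13+[0,0,.06],noset=H-Y*.09+[0,0,.045]).items(): print(n,((proj(d,p)-[225,105])*6).round())
"
```

```text
down [171. 262.]
back [ 98. 139.]
hinge [139. 313.]
brk [139. 299.]
noset [169. 378.]
```

View pics/c4.png

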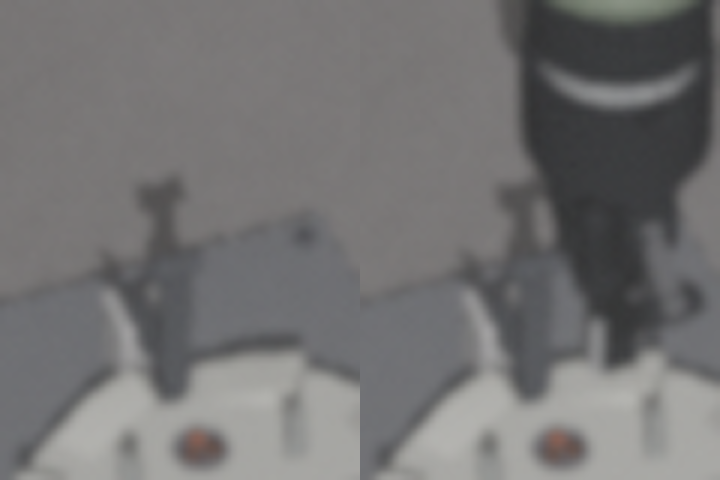

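```bash
python3 -c "
from h import *
s0=dict(np.load('scene0.npz'))
print((proj(s0,H-X*.0013-Y*.0482+[0,0,.1567])-[190,60])*3, (proj(s0,H-X*.0019-Y*.0067+[0,0,.124])-[225,105])*6+[360,0])
t=dict(np.load('top0.npz'))
for z in(0,.05,.08,.1,.125): print(z,onz(s0,225+175/6,105+258/6,z).round(3),onz(s0,225+160/6,105+185/6,z).round(3))
cv2.imwrite('pics/c5.png',big(t,290,195,370,255,8))
print((proj(t,H-Y*.088+[0,0,.125])-[290,195])*8,(proj(t,H-Y*.13+[0,0,.05])-[290,195])*8)
"
```

```text
[208.54499308 271.13056181] [603.43136716 389.00024396]
0 [ 0.441 -0.168  0.   ] [ 0.422 -0.218  0.   ]
0.05 [ 0.465 -0.125  0.05 ] [ 0.447 -0.173  0.05 ]
0.08 [ 0.479 -0.1    0.08 ] [ 0.462 -0.146  0.08 ]
0.1 [ 0.488 -0.083  0.1  ] [ 0.471 -0.128  0.1  ]
0.125 [ 0.5   -0.062  0.125] [ 0.484 -0.106  0.125]
[138.61362183 207.71956738] [228.14034826 223.73257821]
```

View pics/c5.png

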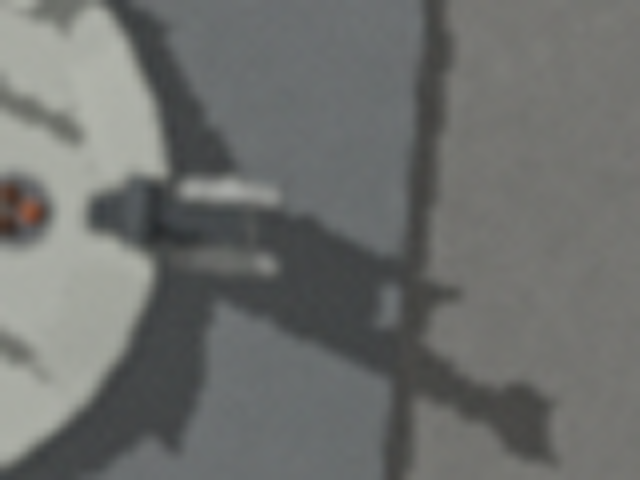

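The T shape is only the thumb's shadow, at about (515,420) in the top crop. The thumb itself is at (140,210) and hasn't moved, so the pawl is still down and the tip seems to have passed too high. I'll repeat it lower and look midway.

servo_tool:
  moves:
    - {"twist": [0, 0, 0], "travel": [0, -0.02, 0.017], "grip": 0}
    - {"twist": [0, 0, 0], "travel": [0, -0.04, 0.033], "grip": 0}
    - {"twist": [0, 0, 0], "travel": [0, -0.052, 0.033], "grip": 0}
    - {"twist": [0, 0, 0], "travel": [0, -0.064, 0.033], "grip": 0}
    - {"twist": [0, 0, 0], "travel": [0, -0.076, 0.033], "grip": 0}
    - {"twist": [0, 0, 0], "travel": [0, -0.088, 0.033], "grip": 0}
    - {"twist": [0, 0, 0], "travel": [0, -0.098, 0.033], "grip": 0}
    - {"twist": [0, 0, 0], "travel": [0, -0.098, 0.033], "grip": 0}

```text
time_s: 4.7
tcp_pos: [0.5004, -0.08, 0.0923]
ee_rot: [0.207, 3.134, -0.002]
ft_force: [0.2, -0.2, -0.6]
opening: -0.0
gripper_force: 0.0
```

```bash
python3 -c "
from h import *
from plant import snapshot
st()
d=snapshot('scene');s0=dict(np.load('scene0.npz'))
b=lambda d:big(d,215,85,295,185,4)
cv2.imwrite('pics/c6.png',np.hstack([b(s0),b(d)]))
"
```

```text
t 4.7 station xyz mm [-1.000e-01 -1.079e+02  9.230e+01] yaw err [-0.0009  0.001  -0.0017] F [ 0.19 -0.2  -0.55] open -0.0
```

View pics/c6.png

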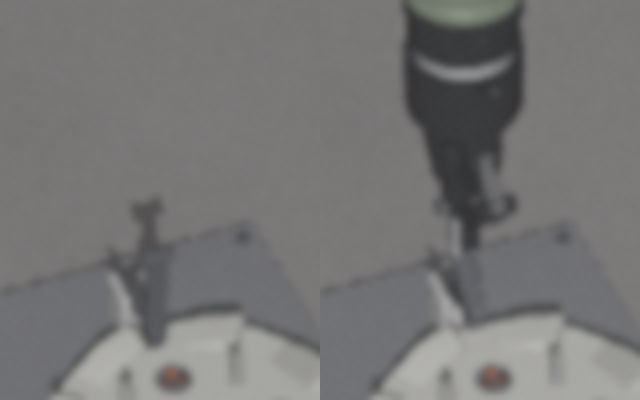

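In the right half the pawl's nose has risen, from (152,345) to about (155,320), with the fingertip at (470,248) behind the bar. So the push is working and I'll continue.

servo_tool:
  moves:
    - {"twist": [0, 0, 0], "travel": [0, -0.008, 0], "grip": 0}
    - {"twist": [0, 0, 0], "travel": [0, -0.016, 0], "grip": 0}
    - {"twist": [0, 0, 0], "travel": [0, -0.024, 0], "grip": 0}
    - {"twist": [0, 0, 0], "travel": [0, -0.032, 0], "grip": 0}
    - {"twist": [0, 0, 0], "travel": [0, -0.036, 0], "grip": 0}
    - {"twist": [0, 0, 0], "travel": [0, -0.036, 0], "grip": 0}

```text
time_s: 5.35
tcp_pos: [0.4952, -0.1146, 0.0916]
ee_rot: [-0.205, -3.134, 0.0]
ft_force: [0.3, -0.7, 0.2]
opening: -0.0003
gripper_force: 0.0
```

```bash
python3 -c "
from h import *
from plant import snapshot
st()
d=snapshot('scene')
for n,p in dict(down=H-Y*.088+[0,0,.125],back=H-Y*.181+[0,0,.119],tcp=H-Y*.144+[0,0,.092]).items(): print(n,((proj(d,p)-[215,85])*4).round())
cv2.imwrite('pics/c7.png',big(d,215,85,295,185,4))
"
```

```text
t 5.35 station xyz mm [  -0.8 -142.9   91.6] yaw err [-0.0001 -0.0006 -0.0006] F [ 0.39 -0.68  0.16] open -0.0003
down [154. 255.]
back [106. 172.]
tcp [125. 234.]
```

View pics/c7.png

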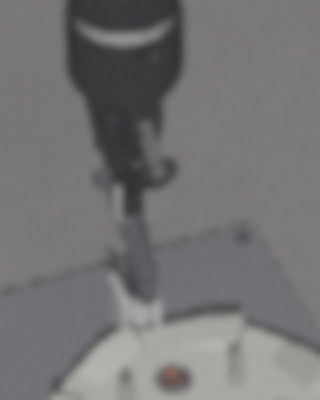

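The nose has lifted further, to about (145,295), and the arm now rises in front of the finger. The fingertip looks thin (about 10 mm), so the first push stopped just short of the dead point. I'll raise the tip within the V and push farther.

servo_tool:
  moves:
    - {"twist": [0, 0, 0], "travel": [0, 0, -0.01], "grip": 0}
    - {"twist": [0, 0, 0], "travel": [0, -0.004, -0.021], "grip": 0}
    - {"twist": [0, 0, 0], "travel": [0, -0.01, -0.023], "grip": 0}
    - {"twist": [0, 0, 0], "travel": [0, -0.015, -0.023], "grip": 0}
    - {"twist": [0, 0, 0], "travel": [0, -0.02, -0.023], "grip": 0}
    - {"twist": [0, 0, 0], "travel": [0, -0.024, -0.023], "grip": 0}
    - {"twist": [0, 0, 0], "travel": [0, -0.024, -0.023], "grip": 0}

```text
time_s: 6.1
tcp_pos: [0.4921, -0.1384, 0.1146]
ee_rot: [-0.205, -3.134, -0.0]
ft_force: [-0.2, 0.1, 0.7]
opening: 0.0001
gripper_force: 0.0
```

```bash
python3 -c "
from h import *
st()"
```

```text
t 6.1 station xyz mm [  -0.8 -166.9  114.6] yaw err [ 0.0001 -0.0005 -0.0007] F [-0.2   0.11  0.7 ] open 0.0001
```

servo_tool:
  moves:
    - {"twist": [0, 0, 0], "travel": [0, 0.003, -0.03], "grip": 0}
    - {"twist": [0, 0, 0], "travel": [0, 0.01, -0.06], "grip": 0}
    - {"twist": [0, 0, 0], "travel": [-0.01, 0.05, -0.06], "grip": 0}
    - {"twist": [0, 0, 0], "travel": [-0.02, 0.095, -0.06], "grip": 0}
    - {"twist": [0, 0, 0], "travel": [-0.03, 0.14, -0.06], "grip": 0}
    - {"twist": [0, 0, 0], "travel": [-0.04, 0.185, -0.06], "grip": 0}
    - {"twist": [0, 0, 0], "travel": [-0.042, 0.225, -0.05], "grip": 0}
    - {"twist": [0, 0, 0], "travel": [-0.042, 0.235, -0.03], "grip": 0}
    - {"twist": [0, 0, 0], "travel": [-0.042, 0.235, -0.01], "grip": 0}
    - {"twist": [0, 0, 0], "travel": [-0.042, 0.235, -0.01], "grip": 0}

```text
time_s: 7.1
tcp_pos: [0.5619, 0.0904, 0.1219]
ee_rot: [-0.201, -3.129, 0.001]
ft_force: [-0.5, -0.6, 0.1]
opening: 0.0002
gripper_force: 0.0
```

```bash
python3 -c "
from h import *
from plant import snapshot
st()
d=snapshot('scene');t=snapshot('top')
p=H-Y*.181+[0,0,.119];print((proj(d,p)-[190,60])*3,(proj(t,p)-[222,140])*3+[390,0])
cv2.imwrite('pics/c8.png',np.hstack([big(d,190,60,320,240,3),big(t,222,130,352,310,3)]))
"
```

```text
t 7.1 station xyz mm [ 38.8  69.  121.9] yaw err [-0.0009 -0.0058  0.0016] F [-0.4  -0.64  0.06] open 0.0002
[154.19704287 204.28907343] [753.87415526 255.19089675]
```

View pics/c8.png

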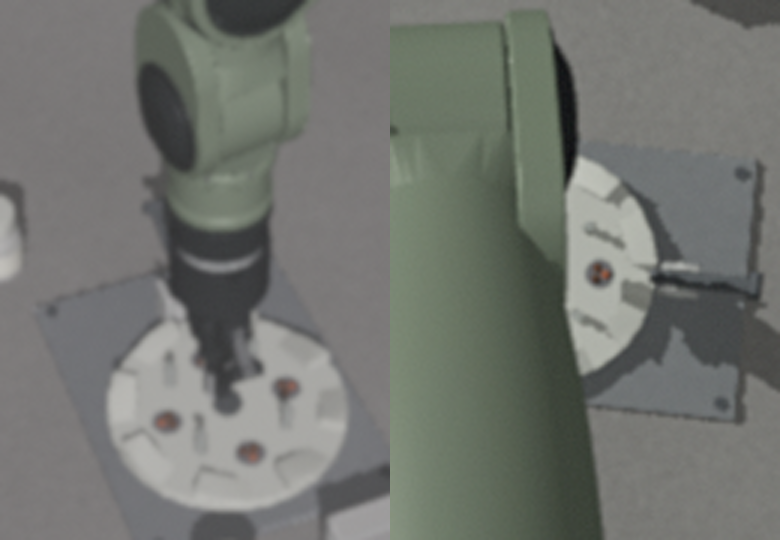

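In the top view, the thumb bar is at about (755,285), exactly where the laid-back position projects. Now I'll lower beside pin0 and start the wheel push, stopping short to calibrate.

servo_tool:
  moves:
    - {"twist": [0, 0, 0], "travel": [-0.001, 0, 0.035], "grip": 0}
    - {"twist": [0, 0, 0], "travel": [-0.001, 0, 0.065], "grip": 0}
    - {"twist": [0, 0, 0], "travel": [-0.001, 0, 0.074], "grip": 0}
    - {"twist": [0, 0, 0], "travel": [-0.001, -0.008, 0.074], "grip": 0}
    - {"twist": [0, 0, 0], "travel": [-0.002, -0.016, 0.074], "grip": 0}
    - {"twist": [0, 0, 0], "travel": [-0.006, -0.024, 0.074], "grip": 0}
    - {"twist": [0, 0, 0], "travel": [-0.011, -0.032, 0.074], "grip": 0}
    - {"twist": [0, 0, 0], "travel": [-0.014, -0.04, 0.074], "grip": 0}
    - {"twist": [0, 0, 0], "travel": [-0.016, -0.046, 0.074], "grip": 0}
    - {"twist": [0, 0, 0], "travel": [-0.016, -0.046, 0.074], "grip": 0}

```text
time_s: 8.2
tcp_pos: [0.5747, 0.041, 0.051]
ee_rot: [0.206, 3.134, -0.0]
ft_force: [0.4, -0.4, -0.9]
opening: 0.0001
gripper_force: 0.0
```

```bash
cat > ang.py <<'E'
from h import *
from plant import snapshot
st()
# dish centres by red shells -> angles in station frame, wheel angle = a-270deg etc (mod 90)
for n in('top','scene'):
    d=snapshot(n);I=d['image'].astype(int);m=((I[...,0]-I[...,2]>45)).astype(np.uint8)
    k,l,s,c=cv2.connectedComponentsWithStats(cv2.dilate(m,np.ones((3,3),np.uint8)))
    for i in range(1,k):
        p=onz(d,*c[i],.035)-H;x,y=p@X,p@Y;r=np.hypot(x,y)
        if r<.085 and s[i,4]>8: print(n,s[i,4],'r',r.round(4),'ang deg',np.degrees(np.arctan2(y,x)).round(1))
E
python3 ang.py
```

```text
t 8.2 station xyz mm [57.9 21.7 51. ] yaw err [-0.0001  0.0004 -0.0012] F [ 0.43 -0.33 -0.86] open 0.0001
scene 9 r 0.0633 ang deg 175.7
```

```bash
sed -i 's/>45/>18/; s/>8: /> 15: /' ang.py; python3 ang.py; python3 -c "
from h import *
t=dict(np.load('top0.npz'));s0=dict(np.load('scene0.npz'))
for n,d in(('top',t),('scene',s0)):
    I=d['image'].astype(int);m=((I[...,0]-I[...,2]>18)).astype(np.uint8)
    k,l,s,c=cv2.connectedComponentsWithStats(cv2.dilate(m,np.ones((3,3),np.uint8)))
    for i in range(1,k):
        p=onz(d,*c[i],.035)-H;x,y=p@X,p@Y;r=np.hypot(x,y)
        if r<.085: print('start',n,s[i,4],r.round(4),np.degrees(np.arctan2(y,x)).round(1))
"
```

```text
t 8.3 station xyz mm [57.3 22.6 50.8] yaw err [ 0.0002 -0.0003 -0.0001] F [0.54 0.4  0.53] open 0.0
scene 21 r 0.0544 ang deg -94.0
scene 39 r 0.0593 ang deg 175.2
scene 39 r 0.0626 ang deg 2.1
scene 42 r 0.0634 ang deg 87.8
start top 55 0.0579 -0.3
start top 54 0.06 89.1
start top 49 0.0582 -91.4
start top 50 0.0601 177.1
start scene 36 0.0571 -90.4
start scene 39 0.0593 175.2
start scene 45 0.0611 1.0
start scene 41 0.0634 87.9
```

```bash
python3 -c "
from h import *
from plant import snapshot,status
d=snapshot('scene');s0=dict(np.load('scene0.npz'))
p=status.state()['tcp_pos'];a=proj(d,p);print(a,proj(d,p+[0,0,.01]),'pin0 top',proj(d,H+.041*X+.041*Y+[0,0,.058]))
u,v=a.round().astype(int)
D=(d['image'].astype(int)-s0['image']).mean(2).round().astype(int)
print('cols',u-10,'rows from',v-20)
for r in range(v-20,v+8): print(r,D[r,u-10:u+14].tolist())
"
```

```text
[248.73308965 202.02755571] [248.70018662 199.71951602] pin0 top [256.90055994 203.62723223]
cols 239 rows from 182
182 [3, 1, -10, -38, -76, -89, -83, -82, -84, -91, -98, -101, -98, -85, -59, -37, -19, -13, -10, -4, 0, 2, 2, 2]
183 [2, 3, -6, -33, -71, -87, -85, -85, -85, -89, -100, -102, -102, -90, -67, -50, -37, -28, -15, -3, 2, 2, 2, 3]
184 [3, 3, -5, -29, -66, -86, -85, -85, -84, -88, -97, -102, -103, -94, -72, -56, -47, -36, -21, -8, -2, 1, 2, 3]
185 [2, 2, -4, -24, -58, -79, -83, -84, -85, -88, -96, -104, -105, -96, -77, -59, -49, -43, -32, -21, -12, -5, 1, 2]
186 [3, 2, -1, -16, -40, -65, -79, -84, -84, -86, -96, -105, -105, -97, -81, -63, -52, -47, -45, -41, -32, -18, -7, 0]
187 [3, 3, 1, -5, -21, -47, -72, -83, -84, -90, -98, -101, -98, -91, -82, -67, -54, -50, -53, -59, -57, -42, -22, -6]
188 [3, 2, 2, 0, -13, -40, -70, -87, -89, -97, -100, -95, -87, -86, -84, -72, -59, -52, -57, -68, -79, -71, -46, -17]
189 [3, 3, 3, 2, -11, -38, -72, -91, -96, -102, -101, -91, -85, -88, -91, -83, -67, -59, -60, -68, -83, -87, -63, -28]
190 [2, 3, 3, 1, -9, -36, -68, -87, -98, -105, -106,
[... 1088 characters left out ...]
, 2, 3]
201 [2, 2, 2, 1, 0, 2, 1, 1, 0, 2, 1, 2, 3, 3, 2, 2, 2, 2, 2, 2, 3, 3, 3, 2]
202 [2, 2, 1, 2, 1, 0, 1, 1, 1, 1, 1, 3, 3, 2, 2, 3, 2, 1, 1, 2, 2, 3, 3, 3]
203 [2, 3, 2, 3, 2, 2, 1, 2, 0, 2, 2, 2, 3, 2, 3, 2, 3, 3, 3, 2, 2, 2, 2, 3]
204 [3, 3, 2, 2, 3, 1, 2, 3, 3, 3, 2, 2, 3, 3, 3, 2, 2, 2, 2, 2, 2, 3, 2, 3]
205 [2, 2, 2, 3, 2, 3, 3, 2, 2, 2, 3, 3, 3, 2, 2, 3, 2, 3, 1, 3, 2, 2, 2, 3]
206 [2, 2, 2, 3, 2, 3, 2, 3, 2, 3, 3, 2, 3, 2, 3, 2, 1, 2, 3, 2, 3, 3, 3, 3]
207 [3, 2, 2, 3, 2, 2, 3, 2, 3, 3, 3, 3, 2, 3, 3, 3, 2, 3, 3, 3, 2, 2, 4, 3]
208 [3, 3, 3, 3, 3, 3, 2, 3, 3, 3, 3, 2, 2, 2, 3, 2, 2, 2, 2, 2, 3, 3, 3, 3]
209 [3, 3, 3, 2, 2, 2, 3, 2, 3, 2, 2, 2, 3, 2, 2, 3, 2, 2, 3, 3, 2, 3, 3, 2]
```

The fingertip's lowest edge in the scene picture sits at row 198.5, where the TCP projects to row 202. So the real tip is roughly 10–15 mm higher than the TCP and passed over the pin. I'll go back and come in lower.

servo_tool:
  moves:
    - {"twist": [0, 0, 0], "travel": [0, 0, -0.02], "grip": 0}
    - {"twist": [0, 0, 0], "travel": [0.01, 0.02, -0.02], "grip": 0}
    - {"twist": [0, 0, 0], "travel": [0.02, 0.041, -0.02], "grip": 0}
    - {"twist": [0, 0, 0], "travel": [0.02, 0.041, 0], "grip": 0}
    - {"twist": [0, 0, 0], "travel": [0.02, 0.041, 0.007], "grip": 0}
    - {"twist": [0, 0, 0], "travel": [0.02, 0.041, 0.011], "grip": 0}
    - {"twist": [0, 0, 0], "travel": [0.02, 0.041, 0.011], "grip": 0}

```text
time_s: 9.15
tcp_pos: [0.5595, 0.0851, 0.0394]
ee_rot: [-0.204, -3.134, 0.0]
ft_force: [0.3, -0.1, -0.2]
opening: 0.0004
gripper_force: 0.0
```

```bash
python3 ang.py
```

```text
t 9.15 station xyz mm [37.1 63.4 39.4] yaw err [-0.0002 -0.0011 -0.0002] F [ 0.3  -0.09 -0.21] open 0.0004
top 45 r 0.0587 ang deg -92.2
scene 42 r 0.059 ang deg 175.9
scene 46 r 0.0612 ang deg 1.2
scene 42 r 0.0634 ang deg 87.8
```

servo_tool:
  moves:
    - {"twist": [0, 0, 0], "travel": [-0.003, -0.008, 0], "grip": 0}
    - {"twist": [0, 0, 0], "travel": [-0.005, -0.015, 0], "grip": 0}
    - {"twist": [0, 0, 0], "travel": [-0.009, -0.021, 0], "grip": 0}
    - {"twist": [0, 0, 0], "travel": [-0.012, -0.027, 0], "grip": 0}
    - {"twist": [0, 0, 0], "travel": [-0.015, -0.033, 0], "grip": 0}
    - {"twist": [0, 0, 0], "travel": [-0.015, -0.033, 0], "grip": 0}

```text
time_s: 9.85
tcp_pos: [0.571, 0.0496, 0.0399]
ee_rot: [0.206, 3.134, -0.0]
ft_force: [-0.3, -1.0, 0.9]
opening: 0.0001
gripper_force: 0.0
```

```bash
python3 ang.py
```

```text
t 9.85 station xyz mm [53.1 29.7 39.9] yaw err [-0.0001  0.0004 -0.0011] F [-0.2  -1.08  0.87] open 0.0001
scene 39 r 0.0593 ang deg 175.2
scene 42 r 0.062 ang deg 0.7
scene 42 r 0.0634 ang deg 87.8
```

servo_tool:
  moves:
    - {"twist": [0, 0, 0], "travel": [0, 0, -0.025], "grip": 0}
    - {"twist": [0, 0, 0], "travel": [0.008, 0.016, -0.025], "grip": 0}
    - {"twist": [0, 0, 0], "travel": [0.015, 0.033, -0.025], "grip": 0}
    - {"twist": [0, 0, 0], "travel": [0.015, 0.033, -0.005], "grip": 0}
    - {"twist": [0, 0, 0], "travel": [0.015, 0.033, 0.002], "grip": 0}
    - {"twist": [0, 0, 0], "travel": [0.015, 0.033, 0.004], "grip": 0}
    - {"twist": [0, 0, 0], "travel": [0.015, 0.033, 0.006], "grip": 0}
    - {"twist": [0, 0, 0], "travel": [0.015, 0.033, 0.006], "grip": 0}

```text
time_s: 10.75
tcp_pos: [0.56, 0.0852, 0.0339]
ee_rot: [0.204, 3.135, 0.0]
ft_force: [0.6, -0.0, -0.8]
opening: -0.0001
gripper_force: 0.0
```

```bash
python3 ang.py; python3 -c "
from h import *
from plant import snapshot,status
d=snapshot('scene');s0=dict(np.load('scene0.npz'))
p=status.state()['tcp_pos'];a=proj(d,p);print(a,[proj(d,p+np.array(o)).round(1).tolist() for o in([0,0,.01],[0,-.01,0])],'pin0 top',proj(d,H+.041*X+.041*Y+[0,0,.058]),'pin0 foot',proj(d,H+.041*X+.041*Y+[0,0,.03]))
u,v=a.round().astype(int)
D=(d['image'].astype(int)-s0['image']).mean(2).round().astype(int)
print('cols',u-8)
for r in range(v-10,v+5): print(r,D[r,u-8:u+12].tolist())
"
```

```text
t 10.75 station xyz mm [37.5 63.6 33.9] yaw err [ 0.      0.     -0.0001] F [ 0.62  0.07 -0.81] open -0.0001
top 42 r 0.0593 ang deg -92.5
scene 39 r 0.0593 ang deg 175.2
scene 46 r 0.0612 ang deg 1.2
scene 45 r 0.0627 ang deg 88.1
[261.11090172 215.03274102] [[261.2, 212.8], [259.3, 212.4]] pin0 top [256.90055994 203.62723223] pin0 foot [256.84791305 209.97218   ]
cols 253
205 [3, 3, -2, -15, -32, -39, -49, -74, -97, -104, -104, -101, -100, -101, -100, -89, -74, -62, -56, -58]
206 [3, 2, -1, -11, -23, -23, -30, -56, -88, -103, -105, -104, -102, -99, -96, -88, -74, -56, -47, -48]
207 [3, 3, 0, -9, -22, -20, -23, -49, -85, -103, -105, -104, -103, -96, -89, -81, -66, -45, -31, -28]
208 [3, 3, 1, -7, -20, -19, -22, -50, -85, -102, -104, -104, -94, -78, -64, -57, -45, -28, -16, -8]
209 [3, 3, 3, -4, -12, -14, -23, -49, -85, -101, -103, -95, -77, -47, -31, -26, -19, -11, -2, -2]
210 [3, 3, 3, 0, -6, -9, -20, -48, -81, -92, -86, -74, -49, -22, -8, -3, -2, 0, 1, 2]
211 [3, 4, 3, 1, 0, -4, -15, -38, -58, -62, -53, -38, -23, -7, 0, 2, 2, 1, 1, 1]
212 [3, 4, 3, 3, 1, -1, -6, -18, -26, -26, -20, -11, -3, 0, 3, 3, 3, 2, 1, -1]
213 [3, 3, 3, 3, 3, 1, 0, -2, -4, -3, -2, 0, 3, 3, 3, 3, 1, 3, 2, 1]
214 [3, 3, 3, 2, 2, 3, 2, 3, 3, 3, 4, 3, 4, 4, 3, 3, 3, 3, 3, 3]
215 [3, 3, 2, 3, 2, 3, 2, 4, 2, 3, 3, 3, 3, 4, 2, 3, 3, 2, 2, 3]
216 [4, 2, 4, 3, 2, 2, 3, 2, 2, 3, 3, 3, 3, 2, 3, 3, 3, 3, 2, 2]
217 [3, 3, 2, 4, 2, 3, 3, 3, 3, 4, 2, 3, 4, 4, 3, 3, 4, 4, 3, 4]
218 [3, 2, 3, 3, 2, 3, 3, 3, 3, 4, 4, 2, 2, 3, 2, 2, 3, 2, 2, 3]
219 [3, 3, 2, 3, 4, 3, 3, 4, 4, 2, 3, 3, 4, 3, 3, 3, 3, 3, 3, 3]
```

No contact yet, and the tip's lower edge is at row 211.3 against 215 projected for the TCP. So the real tip is near z≈0.05 now, overlapping the pin. I'll push at this height.

servo_tool:
  moves:
    - {"twist": [0, 0, 0], "travel": [-0.003, -0.008, 0.002], "grip": 0}
    - {"twist": [0, 0, 0], "travel": [-0.004, -0.015, 0.002], "grip": 0}
    - {"twist": [0, 0, 0], "travel": [-0.007, -0.021, 0.002], "grip": 0}
    - {"twist": [0, 0, 0], "travel": [-0.01, -0.027, 0.002], "grip": 0}
    - {"twist": [0, 0, 0], "travel": [-0.013, -0.033, 0.002], "grip": 0}
    - {"twist": [0, 0, 0], "travel": [-0.013, -0.033, 0.002], "grip": 0}

```text
time_s: 11.5
tcp_pos: [0.5696, 0.0497, 0.0323]
ee_rot: [0.206, 3.133, -0.0]
ft_force: [0.0, 0.6, 0.2]
opening: -0.0001
gripper_force: 0.2
```

```bash
python3 ang.py
```

```text
t 11.5 station xyz mm [51.7 29.7 32.3] yaw err [ 0.      0.0017 -0.0011] F [-0.05  0.56  0.16] open -0.0001
scene 38 r 0.0564 ang deg -117.4
scene 34 r 0.0607 ang deg -22.6
scene 42 r 0.0602 ang deg 150.4
scene 44 r 0.0628 ang deg 64.2
```

The wheel has turned about −24°, and the TCP-to-pin offset is about 9 mm. I'll finish to TCP y≈9 mm.

servo_tool:
  moves:
    - {"twist": [0, 0, 0], "travel": [-0.002, -0.006, 0], "grip": 0}
    - {"twist": [0, 0, 0], "travel": [-0.003, -0.011, 0], "grip": 0}
    - {"twist": [0, 0, 0], "travel": [-0.004, -0.016, 0], "grip": 0}
    - {"twist": [0, 0, 0], "travel": [-0.005, -0.0195, 0], "grip": 0}
    - {"twist": [0, 0, 0], "travel": [-0.005, -0.0205, 0], "grip": 0}
    - {"twist": [0, 0, 0], "travel": [-0.005, -0.0205, 0], "grip": 0}

```text
time_s: 12.2
tcp_pos: [0.5706, 0.0293, 0.0318]
ee_rot: [-0.205, -3.135, 0.001]
ft_force: [-0.3, 1.3, -0.6]
opening: 0.0
gripper_force: 0.1
```

```bash
python3 ang.py
```

```text
t 12.2 station xyz mm [55.3  9.6 31.8] yaw err [-0.0008 -0.0002 -0.0004] F [-0.46  1.27 -0.61] open 0.0
scene 39 r 0.0575 ang deg -138.7
scene 43 r 0.0617 ang deg 130.1
scene 44 r 0.0627 ang deg 44.8
```

servo_tool:
  moves:
    - {"twist": [0, 0, 0], "travel": [0.001, 0.008, 0], "grip": 0}
    - {"twist": [0, 0, 0], "travel": [0.002, 0.012, -0.02], "grip": 0}
    - {"twist": [0, 0, 0], "travel": [0.002, 0.012, -0.06], "grip": 0}
    - {"twist": [0, 0, 0], "travel": [0.002, 0.012, -0.105], "grip": 0}
    - {"twist": [0, 0, 0], "travel": [0.012, -0.03, -0.13], "grip": 0}
    - {"twist": [0, 0, 0], "travel": [0.024, -0.075, -0.14], "grip": 0}
    - {"twist": [0, 0, 0], "travel": [0.036, -0.12, -0.14], "grip": 0}
    - {"twist": [0, 0, 0], "travel": [0.048, -0.165, -0.14], "grip": 0}
    - {"twist": [0, 0, 0], "travel": [0.055, -0.205, -0.14], "grip": 0}
    - {"twist": [0, 0, 0], "travel": [0.055, -0.22, -0.14], "grip": 0}

```text
time_s: 13.3
tcp_pos: [0.4868, -0.1837, 0.1722]
ee_rot: [0.209, 3.134, -0.002]
ft_force: [-0.5, 0.7, 0.3]
opening: -0.0002
gripper_force: 0.0
```

```bash
python3 ang.py
```

```text
t 13.3 station xyz mm [-1.000e-01 -2.125e+02  1.722e+02] yaw err [-0.0012  0.0004 -0.0033] F [-0.57  0.67  0.33] open -0.0002
top 53 r 0.0595 ang deg 43.9
top 50 r 0.0583 ang deg -46.3
top 52 r 0.0604 ang deg 132.9
top 50 r 0.0585 ang deg -137.4
scene 38 r 0.0573 ang deg -139.0
scene 34 r 0.0577 ang deg -44.4
scene 42 r 0.0615 ang deg 129.9
scene 45 r 0.0625 ang deg 45.0
```

The top view gives a turn of −45.3°, well inside the window. Now I'll lower outside the thumb bar and push it inward.

servo_tool:
  moves:
    - {"twist": [0, 0, 0], "travel": [0, 0, 0.04], "grip": 0}
    - {"twist": [0, 0, 0], "travel": [0, 0, 0.08], "grip": 0}
    - {"twist": [0, 0, 0], "travel": [0, 0.01, 0.08], "grip": 0}
    - {"twist": [0, 0, 0], "travel": [0, 0.02, 0.08], "grip": 0}
    - {"twist": [0, 0, 0], "travel": [0, 0.03, 0.08], "grip": 0}
    - {"twist": [0, 0, 0], "travel": [0, 0.04, 0.08], "grip": 0}
    - {"twist": [0, 0, 0], "travel": [0, 0.05, 0.08], "grip": 0}
    - {"twist": [0, 0, 0], "travel": [0, 0.06, 0.08], "grip": 0}
    - {"twist": [0, 0, 0], "travel": [0, 0.067, 0.08], "grip": 0}
    - {"twist": [0, 0, 0], "travel": [0, 0.067, 0.08], "grip": 0}

```text
time_s: 14.4
tcp_pos: [0.4964, -0.1135, 0.0919]
ee_rot: [-0.202, -3.135, -0.001]
ft_force: [-0.6, 0.1, -0.6]
opening: 0.0003
gripper_force: 0.0
```

servo_tool:
  moves:
    - {"twist": [0, 0, 0], "travel": [0, 0, 0], "grip": 0}
    - {"twist": [0, 0, 0], "travel": [0, -0.03, 0], "grip": 0}
    - {"twist": [0, 0, 0], "travel": [0, -0.07, -0.02], "grip": 0}
    - {"twist": [0, 0, 0], "travel": [0, -0.075, -0.06], "grip": 0}
    - {"twist": [0, 0, 0], "travel": [0, -0.075, -0.1], "grip": 0}
    - {"twist": [0, 0, 0], "travel": [0, -0.075, -0.1], "grip": 0}

```text
time_s: 15.0
tcp_pos: [0.4896, -0.1919, 0.1971]
ee_rot: [0.206, 3.126, -0.006]
ft_force: [0.2, -0.3, 0.2]
opening: -0.0001
gripper_force: 0.0
```

```bash
python3 ang.py; python3 -c "
from h import *
from plant import snapshot
t0=dict(np.load('top0.npz'));s0=dict(np.load('scene0.npz'))
for n,d0,P in(('scene',s0,H-Y*.088+[0,0,.125]),('top',t0,H-Y*.088+[0,0,.125]),('scene',s0,H-Y*.09+[0,0,.046])):
    d=snapshot(n);u,v=proj(d,P).round().astype(int)
    A=d0['image'][v-6:v+7,u-6:u+7].astype(int).mean(2);B=d['image'][v-6:v+7,u-6:u+7].astype(int).mean(2)
    print(n,'mean abs diff',abs(A-B).mean().round(1));print((B-A).round().astype(int)[::2].tolist())
"
```

```text
t 15.0 station xyz mm [   3.7 -220.3  197.1] yaw err [-0.0035  0.0086 -0.0018] F [ 0.21 -0.25  0.21] open -0.0001
top 53 r 0.0595 ang deg 43.9
top 50 r 0.0583 ang deg -46.3
top 54 r 0.0605 ang deg 132.9
top 49 r 0.0582 ang deg -137.4
scene 38 r 0.0573 ang deg -139.0
scene 37 r 0.0585 ang deg -44.1
scene 42 r 0.0615 ang deg 129.9
scene 44 r 0.0625 ang deg 44.7
scene mean abs diff 1.3
[[1, 1, 1, 1, 1, 2, 2, 2, 1, 0, 2, 1, 1], [2, 1, 2, 2, 1, 2, 1, 1, 1, 1, 2, 2, 1], [2, 1, 0, 1, -1, 1, 0, 0, 0, 1, 1, 1, 2], [2, 1, 1, 1, 2, 0, 2, 2, 2, 2, 1, 2, 0], [2, 2, 3, 2, 1, 1, 1, 1, 1, 2, 1, 1, 2], [1, 0, 1, 2, 1, 1, 0, 2, 1, 1, 2, 2, 2], [1, 2, 0, 1, 2, 2, 2, 1, 2, 2, 0, 1, 3]]
top mean abs diff 6.9
[[3, 1, 1, 2, 1, 4, 2, 2, 1, -4, -3, 1, 1], [2, 4, 5, 5, 5, 2, 1, 0, -2, -1, 5, 3, 1], [2, 3, 6, 8, 5, -1, 0, 1, 4, 7, 5, 1, 2], [2, 2, 2, 2, -1, 4, 1, 0, 0, 3, 1, 0, 2], [-17, -12, -4, 1, 4, 1, 1, 0, 2, 1, -1, 1, 1], [-56, -52, -38, -21, -13, -1, 2, 1, 4, -2, -1, 4, 2], [-52, -55, -57, -50, -29, -4, 3, 2, 5, 4, 0, -2, 2]]
scene mean abs diff 6.1
[[2, 1, 1, 3, 0, 2, 2, 1, 2, 2, 1, 1, 2], [-4, -3, 0, 0, 2, 0, 1, 2, 2, 2, 0, 0, 2], [2, 2, 2, 2, 3, 0, 2, 2, 1, 0, -1, 2, 2], [2, 5, 7, 7, 3, 2, 1, 1, -1, -9, -13, -10, -6], [1, 4, 7, 4, 2, 1, 0, 1, -9, -30, -43, -44, -31], [1, 1, 4, 5, 4, 2, 2, 1, -6, -23, -35, -37, -27], [1, 3, 1, 3, 2, 2, 1, 1, -3, -15, -20, -19, -17]]
```

The thumb in the scene view matches the start picture (difference 1.3 grey levels), so the pawl is fully down. The wheel is centred in the new notch and the arm is clear.

servo_tool:
  moves:
    - {"twist": [0, 0, 0], "travel": [0, 0, 0], "grip": 0}
    - {"twist": [0, 0, 0], "travel": [0, 0, 0], "grip": 0}
    - {"twist": [0, 0, 0], "travel": [0, 0, 0], "grip": 0}

```text
time_s: 15.55
tcp_pos: [0.4865, -0.1888, 0.1913]
ee_rot: [-0.203, -3.134, -0.001]
ft_force: [0.1, -0.0, -0.2]
opening: -0.0004
gripper_force: 0.0
```

```bash
python3 -c "
from plant import job
print(job.hand_in())"
```

```text
the job is handed in; nothing more can be done
None
```

I handed the job in at about 15.6 s: the pawl was laid back (on the second push; the first let it fall back), the wheel was pushed back one notch (measured −45.3°), and the pawl dropped into the new notch; no verdict came back.

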